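# Hold a spring clip open astride the gel plates

### The arm

A 7-joint arm with a two-finger parallel gripper is mounted at the origin on the work surface. World frame = base frame: x ahead of the robot, y to its left, z up, the work surface at z = 0. Lengths are in m, angles in rad, forces in N, time in s.
With the tool pointing down it reaches from about 0.4 to 0.85 m from the base axis. Payload 10.4 kg.
Tool frame: the origin (TCP) lies on the centre line of the jaws, within the pads' length; the fingertips stand 11 mm ahead of it and the grasp point (between the pads) lies 8 mm behind it; z points along the fingers, x is the direction in which the jaws open and shut, and the axes are right-handed (so a half turn about z gives the same grasp; the last joint's range is limited). The gripper opens to 85 mm and grips with 20 to 120 N. Pads are 22 mm wide; open, the fingers measure 114 mm over their backs; the gripper's body (76 mm by 85 mm) begins 54 mm behind the grasp point. The pads swing forward as they close: fully open they stand 13 mm farther back than shut.
Start: joints at [1.129, 0.332, -0.065, 1.46, 0.022, 1.35, -0.088], TCP at [0.254, -0.571, 0.242] pointing down, gripper open.
Joint ranges: [-2.6, 2.6], [-0.5, 2.12], [-1.47, 1.34], [0.16, 2.42], [-1.27, 4.41], [0.06, 2.06], [-2.6, 2.6]. Speed limits (rad/s): [2.22, 2.22, 2.79, 2.79, 3.14, 3.14, 3.14].

### API

Orientations are given as a unit quaternion [x, y, z, w].
In Python, from workcell import get_obs, camera, hand_in, boxes_of, silhouettes, pinpoint gives the robot as it stands.
- The arm moves only by the shell command python3 -m creep 'ROWS' [FORCE]. ROWS is JSON, one flat list of numbers, 7 for each row, row after row: the shift along the tool's x, y, z in cm, then the turn, a rotation vector about the tool's x, y, z in degrees, then the finger opening in cm, from 0 to 8.54. A call has 1 to 20 rows; each row is the pose to reach, as a shift and turn from the pose commanded when the call began, along the tool's axes at that moment; what a row does not reach only later rows make up. A row lasts 1/12 s, in which the tool goes at most 41.7 mm and 7.16 degrees, less where a joint would pass 70% of its speed; a pose out of reach is approached as far as the arm can. A call with a gripper value outside its range is refused whole. The fingers move at their own pace and stop on an object; FORCE is the grip in N (left out, the last holds). Time passes only in rows, so rows that repeat a pose let the fingers close. It gives the time, the measured TCP pose, the force and the opening at its end, in the units of the state.
- get_obs(): the state, without advancing time (a new reading comes with each control period).
- camera(name): name is "side" or "top"; returns a dict with "pixels" (480x640x3 uint8, red, green, blue), "range_z" (480x640 float32, m along the optical axis (not along the pixel's ray), 0 where there is no reading), "intrinsics" (3x3 intrinsics, pixels), "D" ([k1, k2, p1, p2, k3] as OpenCV has them; the pictures are not rectified), "T" (4x4, takes a point from camera to world coordinates). Camera axes: x right, y down, z forward; pixel columns grow to the right and rows downward; lengths in m; the calibration is good to about 2 mm. A picture is of the moment at which its call begins.
- hand_in(): hands the job in, once; it reports no verdict.
Trained networks look in a picture, given as the dict that the camera call returned (one of the last four; its "shot" number tells which), for a name from the list of things; names that differ only in an ending like _2 or _b are one class to them, and where a whole thing is asked for, a point or a joint stands for the part that bears it (a point fixed in the world has none). Each returns a list of dicts, best first, with "conf" (0 to 1); they miss things now and then, are a little off and sometimes report something else, mostly with a low value. They report only what shows in the picture. A call takes as long as a camera call. They do not tell look-alikes from the thing itself.
- boxes_of(picture, query): "at" ([x, y, z] in m, in world coordinates, good to about 4 mm: the middle of the surface that is visible of it).
- silhouettes(picture, query): "pixels" (480x640 bool, what is visible of it).
- pinpoint(picture, query): "at" ([x, y, z] in m, in world coordinates, good to about 4 mm: a listed point, or the origin of a listed thing).
The state is a dict: "clock": time; "joint_pos": joint angles; "joint_velocities": joint speeds; "tau": joint torques, N m; "position": TCP position; "ee_rot": TCP orientation; "ft_force": force on the tool from outside, world axes, zero at the start; "torque": the same for the moment, N m; "grip_width": opening from 0.0 (shut) to 1.0 (fully open).
Only numpy, scipy, OpenCV 4.12 (cv2) and the standard library are available. Lean on these libraries where they do the work, as an engineer would, in place of code of your own. Each camera call takes 0.05 s, during which the arm holds its last target. There are 200 camera calls.

### The job

Lift the lid off the steel tray by its knob and set it down flat on the clear bench beside the tray, not dropping it. Then squeeze the orange tails of the spring clip lying in the tray so that its jaws gape, lift it out, and bring it around the gel plates standing in the blue casting stand: one jaw either side of the upright plate edge that faces the tray, about halfway up that edge and about a centimetre and a half in over it, touching neither plate. Finish there, still holding the clip wide open in the air so that I can square the plates and spacer before it bites; do not knock the plates, and leave everything else where it stands.

Things in the scene. Friction and masses are not known exactly. Their poses are not given: they have to be found in the camera images.
- tray: open stainless-steel instrument tray, 240 x 180 mm outside (x, y), 45 mm tall, 3 mm walls and floor, 0.7 kg, loose on the bench. Origin: centre of its underside; z up, x along the long side. Covered by the lid at the start; the clip lies inside on its floor.
- lid: loose metal tray lid, 250 x 190 mm (x, y), about 0.3 kg, with a 12 mm skirt that hangs outside the tray's walls with 3 mm play. Origin: centre of the plane of the skirt's lower edge (33 mm above the bench on the tray, 0 on the bench); z up; its raised top is 15.5 mm above that. The bench left of the tray (+y) is kept clear for it, at least 230 mm from the tray's left wall.
- lid_knob (a point): centre of the black round knob in the middle of the lid: 28 mm in diameter, 18 mm tall, its lower face 6.5 mm above the lid's raised top, this point 31 mm above the lid's origin
- clip: steel spring clip (as a clothes-peg: squeeze the tails, the jaws open) with orange tails and jaw pads, 100 mm long, 28 mm broad, about 65 g, lying on its side in the tray, jaws roughly to -y. Body = one lever and the pivot pin: origin on the pivot axis at the underside, z up along that axis; shut, x points along the middle plane to the jaws; this lever turns half the opening angle about z.
- clip_lever (a joint): opening angle between the clip's two levers: 0 = jaws shut, 0.56 rad = stop, jaws wide open (24 mm between the pads' front ends, 18 mm between their rear ends). A spring shuts it: about 4 N on each tail to start opening, 9 N at the stop; a grip of 20 to 30 N holds it against the stop. Counts as gaping above 0.38.
- clip_jaw_a (a point): front end of the jaw pad on the lever clip, on the pad's gripping face, 44 mm from the pivot axis, at mid-breadth (14 mm above the underside). The pads are 12 mm long.
- clip_jaw_b (a point): the same point on the other lever's jaw pad; it coincides with clip_jaw_a when the clip is shut
- clip_tail_a (a point): centre of the outer face of the orange grip on the tail of lever clip, at mid-breadth, 42 mm behind the pivot axis along the clip; the grip is 27 mm long, 28 mm tall. Outer faces are about 52 mm apart here when shut (61 mm at the very ends) and about 27 mm apart, nearly parallel, at the stop.
- clip_tail_b (a point): the same point on the other lever's tail
- casting_stand: blue gel-casting stand, 1.6 kg, base 110 x 130 x 14 mm, two low cheeks (to 34 mm high, 80 mm long) holding upright a flat sandwich of white notched ceramic plate, grey spacers and glass plate: 7 mm thick (x), 100 mm wide (y), from 14 to 114 mm above the bench. Origin: centre of the underside; z up, x along the sandwich's thickness. On the robot's right of the tray.
- plate_edge (a point): point on the sandwich's upright side edge that faces the tray (the +y edge of the stand): middle of its 7 mm thickness, halfway up, 64 mm above the bench. Axes as casting_stand, so +y points out of the edge and -y inward over the plates.
- reagent_bottle: bystander: amber bottle, 56 mm across, 125 mm tall, beyond the tray; origin at the centre of its underside
- beaker: bystander: glass beaker, 72 mm across, 85 mm tall, beyond the tray; origin at the centre of its underside
- tube_rack: bystander: white tube rack, 55 x 140 mm, 56 mm tall, beyond the tray; origin at the centre of its underside
- comb: bystander: red gel comb lying flat on the bench to the right of the stand, 90 x 36 mm, 6 mm thick; origin at the underside
Not all that is in view belongs to the job. What is shaped like the casting_stand but pink is not meant.

How it is judged:
By the outcome, as a careful person would: the job done as asked, in the order asked, and still so for the second after the job is handed in, while the arm keeps its last pose, push and grip.
It also fails if it takes over 54 s, if anything falls off the work surface, if the arm or the gripper's body presses on something with over 40 N, if the wrist force passes 120 N, or if a joint passes its speed limit or range.

## Working session

There is one attempt and no reset: what is moved stays moved. The work goes in short steps, Python scripts to look and compute and a shell command to move; the robot and the scene stay as the last step left them, time stands still between calls to the robot, and variables do not carry over. Pictures are saved under pics/ and viewed, on a budget of 10 in all, crops included, one or two more only if the job needs it, and the job is handed in when it is done.

```bash
ls; mkdir -p pics; cat > h.py <<'E'
import numpy as np, cv2
from scipy.spatial.transform import Rotation as R
from workcell import *
def save(n,img,crop=None,s=1):
    if crop: img=img[crop[1]:crop[3],crop[0]:crop[2]]
    cv2.imwrite('pics/'+n,cv2.resize(img[:,:,::-1],None,fx=s,fy=s))
def cloud(c):
    h,w=c['range_z'].shape; K=np.array(c['intrinsics']); 
    v,u=np.mgrid[:h,:w]; p=cv2.undistortPoints(np.stack([u,v],-1).reshape(-1,1,2).astype(float),K,np.array(c['D'])).reshape(h,w,2)
    z=c['range_z']; P=np.dstack([p[...,0]*z,p[...,1]*z,z]); T=np.array(c['T'])
    P=P@T[:3,:3].T+T[:3,3]; P[z==0]=np.nan; return P
def pix(c,p):
    T=np.linalg.inv(np.array(c['T'])); q=T[:3,:3]@np.array(p,float)+T[:3,3]
    return cv2.projectPoints(q.reshape(1,1,3),np.zeros(3),np.zeros(3),np.array(c['intrinsics']),np.array(c['D']))[0].ravel()
def totool(dw):  # world shift -> tool cm
    o=get_obs(); return np.round(R.from_quat(o['ee_rot']).inv().apply(dw)*100,2)
E
python3 - <<'E'
from h import *
o=get_obs(); print(o['position'],o['ee_rot'],o['grip_width'],R.from_quat(o['ee_rot']).as_matrix().round(3))
t=camera('top'); s=camera('side')
save('a.png',np.vstack([t['pixels'],s['pixels']]),s=0.62) if 0 else None
save('top0.png',t['pixels']); save('side0.png',s['pixels'])
for n,c in (('top',t),('side',s)):
    print(n,np.array(c['T']).round(3).tolist())
    for q in ['lid','lid_knob','tray','casting_stand','plate_edge','reagent_bottle','beaker','tube_rack','comb']:
        print(q,[(np.round(d['at'],3).tolist(),round(d['conf'],2),pix(c,d['at']).round().tolist()) for d in pinpoint(c,q)[:3]])
E
```

```text
pics
[ 0.25400242 -0.57065726  0.24148917] [ 8.38648395e-01 -5.44672683e-01 -6.34567478e-04 -3.67962584e-04] 0.9989797863310622 [[ 0.407 -0.914 -0.001]
 [-0.914 -0.407  0.001]
 [-0.001  0.    -1.   ]]
top [[-0.071, -0.972, 0.226, 0.329], [-0.997, 0.071, -0.01, -0.223], [-0.006, -0.226, -0.974, 0.934], [0.0, 0.0, 0.0, 1.0]]
lid [([0.492, 0.089, 0.032], 0.8, [157.0, 271.0])]
lid_knob [([0.494, 0.092, 0.064], 0.72, [150.0, 268.0])]
tray []
casting_stand [([0.28, -0.384, -0.006], 0.9, [396.0, 361.0]), ([0.415, -0.565, 0.005], 0.87, [476.0, 287.0]), ([0.475, -0.326, 0.001], 0.71, [359.0, 268.0])]
plate_edge [([0.464, -0.28, 0.063], 0.79, [340.0, 270.0]), ([0.403, -0.612, 0.064], 0.72, [511.0, 288.0]), ([0.301, -0.432, 0.065], 0.69, [427.0, 349.0])]
reagent_bottle [([0.759, -0.09, 0.003], 0.57, [242.0, 149.0]), ([0.479, -0.328, -0.001], 0.26, [360.0, 266.0])]
beaker [([0.768, 0.042, 0.003], 0.65, [184.0, 150.0])]
tube_rack [([0.757, -0.225, -0.0], 0.71, [302.0, 147.0])]
comb [([0.583, -0.502, -0.002], 0.75, [435.0, 213.0])]
side [[-0.953, -0.15, 0.262, 0.245], [-0.302, 0.481, -0.823, 0.63], [-0.003, -0.864, -0.504, 0.615], [0.0, 0.0, 0.0, 1.0]]
lid [([0.498, 0.093, 0.033], 0.79, [273.0, 364.0])]
lid_knob [([0.49, 0.084, 0.064], 0.76, [279.0, 348.0]), ([0.581, -0.504, 0.001], 0.2, [330.0, 213.0])]
tray []
casting_stand [([0.415, -0.566, -0.002], 0.93, [395.0, 212.0]), ([0.473, -0.328, -0.001], 0.84, [352.0, 254.0]), ([0.278, -0.382, 0.001], 0.82, [439.0, 254.0])]
plate_edge [([0.463, -0.275, 0.065], 0.98, [352.0, 241.0]), ([0.298, -0.432, 0.064], 0.98, [436.0, 219.0]), ([0.4, -0.612, 0.064], 0.83, [405.0, 184.0])]
reagent_bottle [([0.763, -0.091, 0.0], 0.81, [191.0, 288.0])]
beaker []
tube_rack [([0.755, -0.223, 0.001], 0.93, [223.0, 256.0])]
comb [([0.58, -0.503, 0.002], 0.68, [330.0, 213.0]), ([0.491, 0.087, 0.065], 0.32, [277.0, 348.0])]
```

View pics/top0.png

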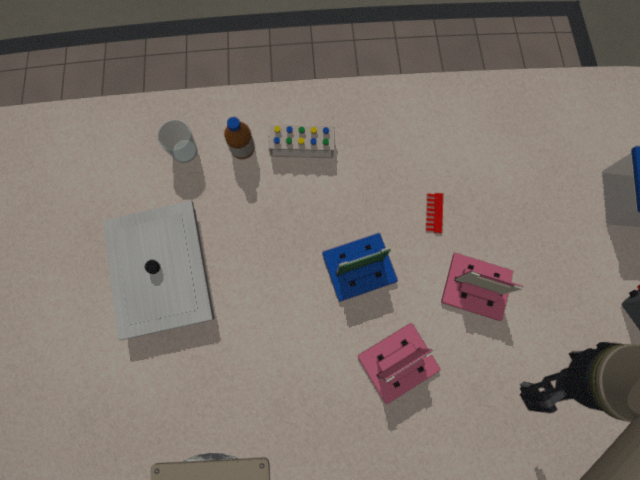

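View pics/side0.png

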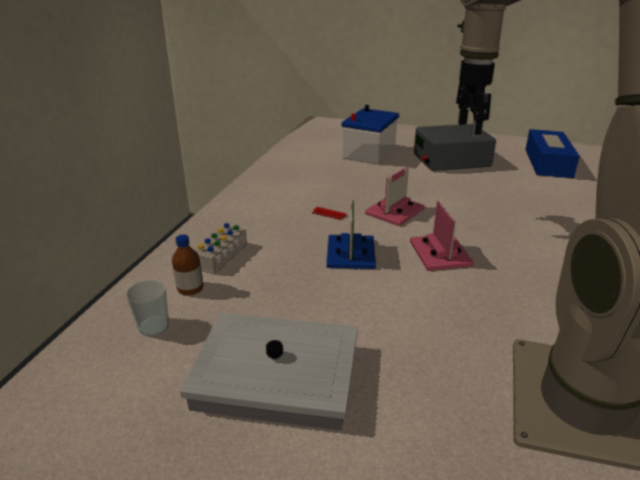

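The top view shows three stand-shaped things: blue with plates at (360,266), pink at (476,287) and pink at (396,361). The blue one is the target. The lid has its knob at (152,267), and the bench left of the tray is clear. I'll measure these and check the choice in a crop.

```bash
python3 - <<'E'
from h import *
t=camera('top'); s=camera('side')
save('crop1.png',np.hstack([t['pixels'][220:320,310:410],s['pixels'][180:280,302:402]]),s=4)
for n,c in (('top',t),('side',s)):
    P=cloud(c); x,y,z=P[...,0],P[...,1],P[...,2]
    m=(abs(z-.0475)<.006)&(abs(x-.49)<.16)&(abs(y-.09)<.13)
    print(n,'lid',cv2.minAreaRect(P[m][:,:2].astype(np.float32)),np.median(z[m]))
    m=(z>.06)&(z<.085)&(abs(x-.49)<.04)&(abs(y-.09)<.04)
    print('knob',P[m].mean(0),P[m].min(0),P[m].max(0),m.sum())
    near=(abs(x-.47)<.09)&(abs(y+.325)<.1)
    b=near&(abs(z-.014)<.005); print('base',cv2.minAreaRect(P[b][:,:2].astype(np.float32)))
    q=P[near&(z>.045)&(z<.125)]; 
    print('plates',cv2.minAreaRect(q[:,:2].astype(np.float32)),len(q),q.max(0))
    l=cv2.fitLine(q[:,:2].astype(np.float32),cv2.DIST_HUBER,0,.001,.001).ravel(); print(l)
E
```

```text
top lid ((0.4962145984172821, 0.08858370035886765), (0.25146812200546265, 0.19287680089473724), 8.902557373046875) 0.04740575723126417
knob [0.49541777 0.0864214  0.07135531] [0.48242572 0.07324476 0.060348  ] [0.51058516 0.10243266 0.07786067] 179
base ((0.4773111641407013, -0.32514628767967224), (0.11067917943000793, 0.13010650873184204), 14.643247604370117)
plates ((0.47710809111595154, -0.32497161626815796), (0.007848784327507019, 0.1001843810081482), 14.679442405700684) 409 [ 0.49236735 -0.27603381  0.1169411 ]
[ 0.24971686 -0.9683189   0.47122955 -0.31516165]
side lid ((0.49682265520095825, 0.08927461504936218), (0.25141969323158264, 0.19427132606506348), 9.054292678833008) 0.04776994535659079
knob [0.49360942 0.09317676 0.06981558] [0.48124293 0.07586791 0.06005275] [0.50919657 0.10432684 0.0744334 ] 253
base ((0.47725728154182434, -0.3245375454425812), (0.11051564663648605, 0.1362391710281372), 14.350423812866211)
plates ((0.4768916368484497, -0.32250306010246277), (0.0070174699649214745, 0.10375062376260757), 14.824873924255371) 176 [ 0.49212157 -0.27262272  0.11676629]
[ 0.26897413 -0.9631474   0.47302997 -0.30766195]
```

View pics/crop1.png

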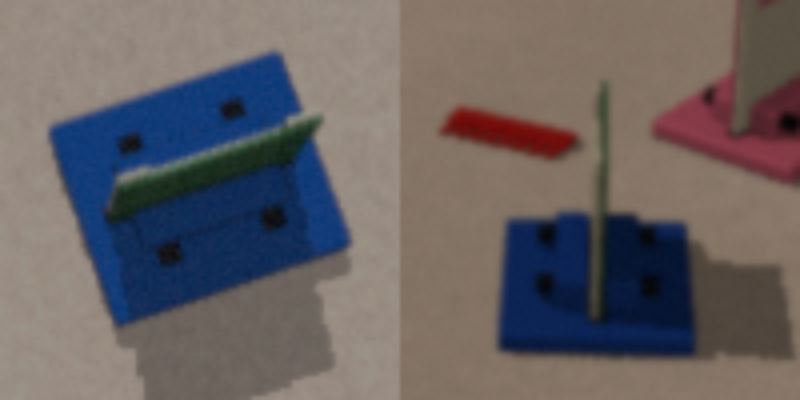

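The crop confirms the choice: a blue base with a thin upright sandwich, and the near edge facing the tray at about (115,205). Its yaw is about 14.5°. Next I'll move over the lid knob.

```bash
python3 -m creep '[-50.5,-48.9,0,0,0,-75,5,-50.5,-48.9,0,0,0,-75,5,-50.5,-48.9,0,0,0,-75,5,-50.5,-48.9,0,0,0,-75,5,-50.5,-48.9,0,0,0,-75,5,-50.5,-48.9,0,0,0,-75,5,-50.5,-48.9,0,0,0,-75,5,-50.5,-48.9,0,0,0,-75,5,-50.5,-48.9,0,0,0,-75,5,-50.5,-48.9,0,0,0,-75,5,-50.5,-48.9,0,0,0,-75,5,-50.5,-48.9,0,0,0,-75,5,-50.5,-48.9,0,0,0,-75,5,-50.5,-48.9,0,0,0,-75,5,-50.5,-48.9,0,0,0,-75,5,-50.5,-48.9,0,0,0,-75,5,-50.5,-48.9,0,0,0,-75,5,-50.5,-48.9,0,0,0,-75,5,-50.5,-48.9,0,0,0,-75,5,-50.5,-48.9,0,0,0,-75,5]'
python3 - <<'E'
from h import *
o=get_obs();print(o['clock'],o['joint_pos'],R.from_quat(o['ee_rot']).as_matrix().round(3).tolist(),o['position'])
print('to knob',totool(np.array([.4955,.0895,.064])-o['position']))
E
```

```text
clock: 2.77
position: [0.4955, 0.0886, 0.2421]
ee_rot: [0.997, 0.078, -0.0, 0.0]
ft_force: [-0.0, -0.5, 0.7]
grip_width: 0.583
2.7667 [ 0.47446112  0.13005021 -0.79265484  1.74170633  0.09599405  1.30999295
 -0.18196206] [[0.988, 0.156, -0.0], [0.156, -0.988, -0.0], [-0.0, 0.0, -1.0]] [0.49547456 0.08863185 0.24212661]
to knob [ 0.02 -0.09 17.81]
```

```bash
python3 -m creep '[0,-0.1,4,0,0,0,5,0,-0.1,8,0,0,0,5,0,-0.1,12,0,0,0,5,0,-0.1,15,0,0,0,5,0,-0.1,16.5,0,0,0,5,0,-0.1,17.5,0,0,0,5,0,-0.1,17.8,0,0,0,5,0,-0.1,17.8,0,0,0,5,0,-0.1,17.8,0,0,0,2,0,-0.1,17.8,0,0,0,2,0,-0.1,17.8,0,0,0,2,0,-0.1,17.8,0,0,0,2,0,-0.1,17.8,0,0,0,2,0,-0.1,17.8,0,0,0,2,0,-0.1,17.8,0,0,0,2]' 40
```

```text
clock: 4.02
position: [0.4964, 0.0901, 0.0658]
ee_rot: [0.997, 0.078, 0.001, 0.0]
ft_force: [-1.6, -1.9, 5.3]
grip_width: 0.309
```

```bash
python3 -m creep '[0,0,-0.5,0,0,0,2,0,0,-1,0,0,0,2,0,0,-2,0,0,0,2,0,0,-3,0,0,0,2,0,0,-4.5,0,0,0,2,0,0,-6,0,0,0,2,0,0,-6,0,0,0,2,0,0,-6,0,0,0,2]' 60
python3 - <<'E'
from h import *
s=camera('side'); save('lift.png',s['pixels'],(120,200,440,460),2)
for d in pinpoint(s,'lid')[:2]: print(d['at'],d['conf'])
E
```

```text
clock: 4.68
position: [0.496, 0.0902, 0.1252]
ee_rot: [0.997, 0.078, 0.001, 0.0]
ft_force: [-0.1, -0.6, -2.4]
grip_width: 0.301
[0.4958, 0.0958, 0.0935] 0.84
```

View pics/lift.png

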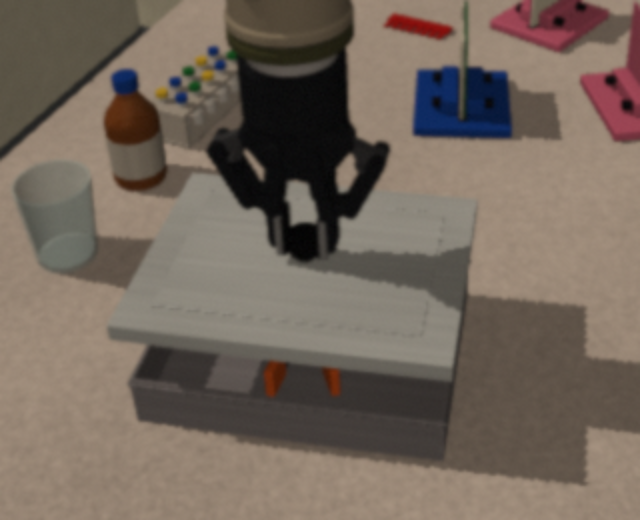

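The lid is lifted level (its corners are at about (110,335), (475,205) and (190,180)), and the orange tails show at (275,378) and (335,382). Next I'll carry it to the left.

```bash
python3 -m creep '[0,-1,0,0,0,0,2,0,-3.5,0,0,0,0,2,0,-7,0,0,0,0,2,0,-10.5,0,0,0,0,2,0,-14,0,0,0,0,2,0,-17.5,0,0,0,0,2,0,-20,0,1,0,0,0,2,0,-21,3,0,0,0,2,0,-21,5,0,0,0,2,0,-21,7,0,0,0,2,0,-21,8,0,0,0,2,0,-21,8.5,0,0,0,2,0,-21,8.5,0,0,0,2]' 60
python3 - <<'E'
from h import *
print(get_obs()['ee_rot'],totool([0,0,-.01]))
for n in('top','side'):
  s=camera(n)
  for d in pinpoint(s,'lid')[:1]: print(d['at'],d['conf'])
E
```

```text
[ 9.96925621e-01  7.83531162e-02 -2.77350858e-04  1.34792389e-04] [ 0. -0.  1.]
[0.4913, 0.0893, 0.0893] 0.96
[0.4962, 0.0954, 0.0912] 0.77validation failed for argument at $...
```

```bash
python3 -m creep '[0,-1,0,0,0,0,2,0,-3.5,0,0,0,0,2,0,-7,0,0,0,0,2,0,-10.5,0,0,0,0,2,0,-14,0,0,0,0,2,0,-17.5,0,0,0,0,2,0,-20,1,0,0,0,2,0,-21,3,0,0,0,2,0,-21,5,0,0,0,2,0,-21,7,0,0,0,2,0,-21,8,0,0,0,2,0,-21,8.5,0,0,0,2,0,-21,8.5,0,0,0,2]' 60
python3 - <<'E'
from h import *
for n in('top','side'):
  s=camera(n)
  for d in pinpoint(s,'lid')[:1]: print(d['at'],d['conf'])
  P=cloud(s); m=silhouettes(s,'lid'); 
  if m:
    q=P[m[0]['pixels']]; q=q[np.isfinite(q[:,0])&(q[:,2]<.05)]; q=q[(abs(q[:,0]-.46)<.13)&(abs(q[:,1]-.3)<.11)]
    A=np.c_[q[:,:2]-[.463,.3],np.ones(len(q))]; print('tilt, top z',np.linalg.lstsq(A,q[:,2],rcond=None)[0],len(q))
E
```

```text
clock: 6.07
position: [0.462, 0.2976, 0.0386]
ee_rot: [0.997, 0.078, -0.001, 0.0]
ft_force: [-0.7, -0.4, -1.3]
grip_width: 0.301
[0.4613, 0.2965, 0.0047] 0.72
tilt, top z [-0.00375209  0.00974235  0.02028334] 8397
tilt, top z [-0.03000956  0.0889832   0.02648704] 5389
```

```bash
python3 -m creep '[0,0,0.2,0,0,0,2,0,0,0.35,0,0,0,2,0,0,0.5,0,0,0,2,0,0,0.6,0,0,0,2,0,0,0.6,0,0,0,2]' 60
```

```text
clock: 6.78
position: [0.4625, 0.2976, 0.0331]
ee_rot: [0.997, 0.078, -0.0, 0.0]
ft_force: [0.1, 0.8, -2.6]
grip_width: 0.302
```

```bash
python3 -m creep '[0,0,0.1,0,0,0,2,0,0,0.1,0,0,0,2,0,0,0.2,0,0,0,2,0,0,0.2,0,0,0,2]'
```

```text
clock: 7.12
position: [0.4626, 0.2976, 0.0328]
ee_rot: [0.997, 0.078, 0.0, 0.001]
ft_force: [-6.5, -6.4, 20.7]
grip_width: 0.303
```

```bash
python3 -m creep '[0,0,-0.1,0,0,0,2,0,0,-0.1,0,0,0,5,0,0,-0.1,0,0,0,5,0,0,-0.1,0,0,0,5,0,0,-0.1,0,0,0,5,0,0,-2,0,0,0,5,0,0,-5,0,0,0,5,0,0,-9,0,0,0,5,0,0,-13,0,0,0,5,0,0,-17,0,0,0,5,0,0,-19,0,0,0,5,0,4,-19,0,0,0,8,0,8,-19,0,0,0,8,0,10,-19,0,0,0,8,0,10,-19,0,0,0,8]' 
python3 - <<'E'
from h import *
t=camera('top'); s=camera('side')
save('tray.png',np.hstack([t['pixels'][170:370,40:240],s['pixels'][290:490,170:370]]),s=2)
for n,c in (('top',t),('side',s)):
    for q in ['lid','clip','clip_jaw_a','clip_tail_a','tray']:
        print(n,q,[(np.round(d['at'],4).tolist(),round(d['conf'],2)) for d in pinpoint(c,q)[:3]])
    P=cloud(c); H=cv2.cvtColor(c['pixels'],cv2.COLOR_RGB2HSV)
    m=(H[...,0]<14)&(H[...,1]>170)&(abs(P[...,0]-.49)<.13)&(abs(P[...,1]-.09)<.1)
    k,l,st,ce=cv2.connectedComponentsWithStats(m.astype(np.uint8))
    for i in range(1,k):
        if st[i,4]>8:
            q=P[l==i]; print(' comp',st[i,4],ce[i].round(),np.median(q,0).round(4),np.nanmin(q,0).round(4),np.nanmax(q,0).round(4))
E
```

```text
clock: 8.37
position: [0.4798, 0.1933, 0.2211]
ee_rot: [0.997, 0.075, 0.0, 0.001]
ft_force: [0.6, -1.5, 0.5]
grip_width: 0.933Traceback (most recent call last):
  File "<stdin>", line 3, in <module>
    return _nx.concatenate(arrs, 1, dtype=dtype, casting=casting)
           ~~~~~~~~~~~~~~~^^^^^^^^^^^^^^^^^^^^^^^^^^^^^^^^^^^^^^^
ValueError: all the input array dimensions except for the concatenation axis must match exactly, but along dimension 0, the array at index 0 has size 200 and the array at index 1 has size 190
```

```bash
cat > clip.py <<'E'
from h import *
t=camera('top'); s=camera('side')
save('tray.png',np.hstack([t['pixels'][160:360,40:240],s['pixels'][270:470,170:370]]),s=2)
for n,c in (('top',t),('side',s)):
    for q in ['lid','clip','clip_jaw_a','clip_tail_a','tray']:
        print(n,q,[(np.round(d['at'],4).tolist(),round(d['conf'],2)) for d in pinpoint(c,q)[:3]])
    P=cloud(c); H=cv2.cvtColor(c['pixels'],cv2.COLOR_RGB2HSV)
    m=(H[...,0]<14)&(H[...,1]>170)&(abs(P[...,0]-.49)<.13)&(abs(P[...,1]-.09)<.1)
    k,l,st,ce=cv2.connectedComponentsWithStats(m.astype(np.uint8))
    for i in range(1,k):
        if st[i,4]>8:
            q=P[l==i]; print(' comp',st[i,4],ce[i].round(),np.median(q,0).round(4),np.nanmin(q,0).round(4),np.nanmax(q,0).round(4))
E
python3 clip.py
```

```text
top lid [([0.4611, 0.2988, 0.0007], 0.61), ([0.4649, -0.278, 0.0621], 0.27)]
top clip []
top clip_jaw_a [([0.5184, 0.0426, 0.0173], 0.86), ([0.5194, 0.0405, 0.0231], 0.66)]
top clip_tail_a [([0.5149, 0.1321, 0.0164], 0.69), ([0.5049, 0.0827, 0.004], 0.54), ([0.4652, 0.1109, 0.0158], 0.52)]
top tray [([0.4967, 0.0875, 0.0016], 0.77), ([0.5207, 0.0413, 0.022], 0.26)]
 comp 25 [179. 258.] [0.5172 0.0441 0.0296] [0.5103 0.0393 0.0146] [0.5225 0.0511 0.0342]
 comp 60 [140. 265.] [0.5082 0.1281 0.0293] [0.5064 0.1162 0.0078] [0.5136 0.1412 0.0354]
 comp 77 [147. 284.] [0.4681 0.114  0.028 ] [0.4594 0.1027 0.0087] [0.4772 0.1253 0.0328]
side lid [([0.7686, -0.089, 0.0032], 0.19)]
side clip [([0.4998, 0.0847, 0.0046], 0.89)]
side clip_jaw_a [([0.5229, 0.0444, 0.0162], 0.64), ([0.5182, 0.0414, 0.0189], 0.58)]
side clip_tail_a [([0.5145, 0.1325, 0.0155], 0.8), ([0.4629, 0.1164, 0.0183], 0.71)]
side tray []
 comp 105 [273. 350.] [0.5157 0.0522 0.0227] [0.509  0.0421 0.0049] [0.5229 0.0589 0.0325]
 comp 176 [257. 386.] [0.5078 0.1357 0.0246] [0.5062 0.1146 0.0046] [0.515  0.1471 0.0333]
 comp 143 [285. 385.] [0.4665 0.1236 0.0256] [0.4582 0.0959 0.006 ] [0.4861 0.13   0.0331]
```

View pics/tray.png

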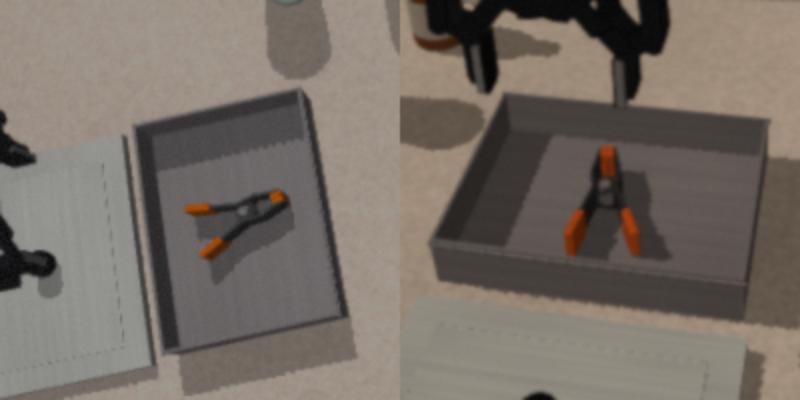

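The clip lies on its side: jaws at crop (280,198), tails at (198,210) and (213,248), axis heading about −70°. The lid is flat on the bench beside the tray. Next I'll move above the tails.

```bash
python3 - <<'E'
from h import *
o=get_obs(); print(o['position'],totool(np.array([.4893,.1235,.09])-o['position']), R.from_quat(o['ee_rot']).as_matrix()[:,0])
E
```

```text
[0.47814708 0.19899949 0.2212505 ] [-0.08  7.63 13.13] [ 9.87655480e-01  1.56641795e-01 -4.23016493e-05]
```

```bash
python3 -m creep '[-0.1,3,0,0,0,-6,8,-0.1,6,2,0,0,-11,8,-0.1,7.6,5,0,0,-11,8,-0.1,7.6,9,0,0,-11,8,-0.1,7.6,13,0,0,-11,8,-0.1,7.6,13,0,0,-11,8,-0.1,7.6,13,0,0,-11,8]' 
python3 - <<'E'
from h import *
t=camera('top'); s=camera('side')
for n,c in (('top',t),('side',s)):
  print([(np.round(d['at'],4).tolist(),round(d['conf'],2)) for q in ['clip_tail_a','clip_jaw_a'] for d in pinpoint(c,q)[:3]])
o=get_obs(); print(o['position'],totool(np.array([.4893,.1235,.017])-o['position']), R.from_quat(o['ee_rot']).as_matrix()[:,0])
E
```

```text
clock: 9.65
position: [0.488, 0.1237, 0.0907]
ee_rot: [0.985, 0.174, -0.002, -0.0]
ft_force: [0.2, -0.2, 0.8]
grip_width: 0.936
[([0.4644, 0.1148, 0.0179], 0.79), ([0.5105, 0.1302, 0.0204], 0.71), ([0.5198, 0.0419, 0.0224], 0.79), ([0.5174, 0.0381, 0.0192], 0.68), ([0.5025, 0.0804, 0.0005], 0.2)]
[([0.5149, 0.1316, 0.0147], 0.89), ([0.4653, 0.1136, 0.019], 0.68), ([0.5175, 0.0442, 0.0176], 0.68), ([0.519, 0.0433, 0.0132], 0.66)]
[0.49022831 0.12399277 0.09318665] [-0.13  0.01  7.62] [0.93968541 0.34202736 0.00293457]
```

```bash
python3 -m creep '[-0.1,0,3,0,0,0,8,-0.1,0,5,0,0,0,8,-0.1,0,6.3,0,0,0,8,-0.1,0,7,0,0,0,8,-0.1,0,7.2,0,0,0,8,-0.1,0,7.2,0,0,0,8]' ; python3 -c "
from h import *
for i in range(3): camera('top'); print(get_obs()['position'],get_obs()['ft_force'])"
```

```text
clock: 10.45
position: [0.4885, 0.1235, 0.0197]
ee_rot: [0.985, 0.174, 0.0, -0.0]
ft_force: [-0.0, -0.5, 0.5]
grip_width: 0.937
[0.48876043 0.12358613 0.02012926] [ 0.47180684 -0.02189335  0.14794567]
[0.4889154 0.1235488 0.0203183] [-0.0533857  -0.56854522 -0.57217615]
[0.48892401 0.12353142 0.02032673] [-0.1587889  -0.45373926 -0.20596604]
```

```bash
python3 -m creep '[0,0,0.2,0,0,0,8,0,0,0.2,0,0,0,6.2,0,0,0.2,0,0,0,5.5,0,0,0.2,0,0,0,5,0,0,0.2,0,0,0,4,0,0,0.2,0,0,0,3,0,0,0.2,0,0,0,1.5,0,0,0.2,0,0,0,1.5,0,0,0.2,0,0,0,1.5,0,0,0.2,0,0,0,1.5,0,0,0.2,0,0,0,1.5]' 27
python3 clip.py | grep -v lid
```

```text
clock: 11.52
position: [0.4896, 0.124, 0.0188]
ee_rot: [0.985, 0.174, 0.002, -0.0]
ft_force: [-0.7, -0.5, 12.4]
grip_width: 0.303
top clip [([0.5066, 0.0815, 0.0025], 0.58), ([0.4774, -0.3243, -0.0024], 0.37)]
top clip_jaw_a [([0.5305, 0.0439, 0.0199], 0.93), ([0.5107, 0.0336, 0.0158], 0.79)]
top clip_tail_a [([0.4742, 0.121, 0.0165], 0.72), ([0.5004, 0.1309, 0.0195], 0.7)]
top tray [([0.4961, 0.0887, 0.0015], 0.92), ([0.759, -0.2232, -0.0022], 0.51)]
 comp 30 [177. 252.] [0.5302 0.0496 0.0239] [0.5272 0.0446 0.006 ] [0.5339 0.0581 0.0326]
 comp 12 [180. 263.] [0.5057 0.041  0.0304] [0.5032 0.0376 0.0296] [0.5082 0.0445 0.0328]
 comp 48 [143. 269.] [0.4988 0.1199 0.0287] [0.486  0.1029 0.0102] [0.5058 0.129  0.1001]
 comp 17 [148. 276.] [0.484  0.1091 0.0289] [0.4812 0.1067 0.0118] [0.4885 0.1154 0.0337]
side clip [([0.504, 0.083, 0.0008], 0.91)]
side clip_jaw_a [([0.7686, 0.0421, 0.0049], 0.47)]
side clip_tail_a [([0.5013, 0.1302, 0.0143], 0.82), ([0.4756, 0.1186, 0.02], 0.57)]
side tray [([0.4913, 0.089, -0.0015], 0.74), ([0.4803, 0.1208, 0.019], 0.44), ([0.7555, -0.2237, 0.0005], 0.25)]
 comp 134 [265. 385.] [0.4959 0.1354 0.029 ] [0.4906 0.0943 0.0041] [0.5175 0.1421 0.0401]
 comp 109 [277. 386.] [0.478  0.1314 0.0292] [0.4721 0.1074 0.0047] [0.4883 0.1356 0.0461]
```

View pics/tray.png

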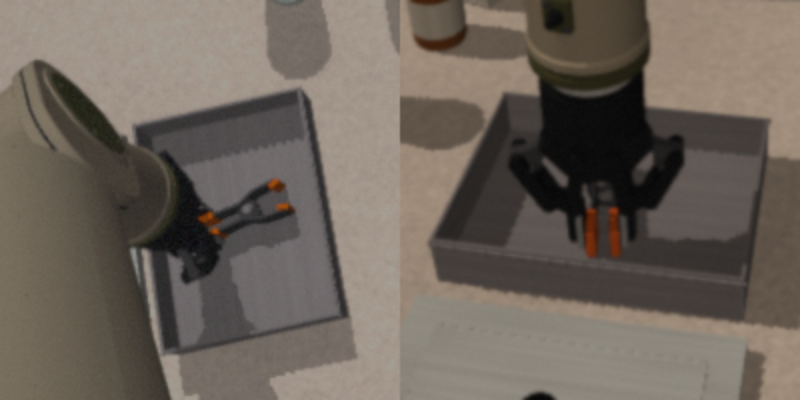

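The clip gapes fully: jaw pads at crop (275,186) and (285,208), tails pressed nearly parallel. I'll lift it and re-measure.

```bash
python3 -m creep '[0,0,-0.5,0,0,0,1.5,0,0,-1,0,0,0,1.5,0,0,-2,0,0,0,1.5,0,0,-4,0,0,0,1.5,0,0,-7,0,0,0,1.5,0,0,-10,0,0,0,1.5,0,0,-11,0,0,0,1.5,0,0,-11,0,0,0,1.5,0,0,-11,0,0,0,1.5]'
python3 - <<'E'
from h import *
o=get_obs();r=R.from_quat(o['ee_rot']);print(o['position'],o['grip_width'],r.as_matrix()[:,0],totool(np.array([.4312,-.1473,.128])-o['position']))
for n in('top','side'):
  c=camera(n)
  for q in ['clip','clip_jaw_a','clip_tail_a']:
    for d in pinpoint(c,q)[:2]: print(n,q,d['at'],d['conf'],'tool',(r.inv().apply(np.array(d['at'])-o['position'])*1000).round(1))
E
```

```text
clock: 12.87
position: [0.4882, 0.123, 0.1274]
ee_rot: [0.985, 0.173, 0.0, 0.0]
ft_force: [0.1, -0.6, -0.2]
grip_width: 0.304
[0.48820486 0.12298564 0.12741901] 0.3042737535025001 [9.39854964e-01 3.41573247e-01 6.03361527e-04] [-14.59  23.46  -0.05]
top clip [0.5062, 0.0765, 0.1119] 0.86 tool [ 1.  49.8 15.6]
top clip_jaw_a [0.5309, 0.0442, 0.1254] 0.74 tool [13.2 88.6  2.1]
top clip_jaw_a [0.5086, 0.0343, 0.1253] 0.59 tool [-11.1  90.3   2.2]
top clip_tail_a [0.4975, 0.1259, 0.1247] 0.93 tool [9.7 0.4 2.7]
top clip_tail_a [0.4726, 0.1176, 0.1275] 0.74 tool [-16.5  -0.3  -0.1]
side clip [0.5019, 0.0807, 0.1089] 0.56 tool [-1.6 44.4 18.6]
side clip_jaw_a [0.5338, 0.0409, 0.1231] 0.83 tool [14.8 92.7  4.4]
side clip_tail_a [0.5004, 0.1281, 0.1217] 0.69 tool [13.2 -0.6  5.7]
side clip_tail_a [0.4735, 0.1178, 0.1254] 0.67 tool [-15.6  -0.2   2. ]
```

```bash
python3 -m creep '[-1.5,2.3,0,0,0,1,1.5,-3.6,5.9,0,0,0,2,1.5,-5.8,9.4,0,0,0,3,1.5,-8,12.9,0,0,0,4,1.5,-10.2,16.4,0,0,0,5,1.5,-12.4,19.9,0,0,0,5.5,1.5,-13.8,22.3,0,0,0,5.5,1.5,-14.6,23.5,1,0,0,5.5,1.5,-14.6,23.5,3,0,0,5.5,1.5,-14.6,23.5,5,0,0,5.5,1.5,-14.6,23.5,6.1,0,0,5.5,1.5,-14.6,23.5,6.1,0,0,5.5,1.5,-14.6,23.5,6.1,0,0,5.5,1.5]'
cat > pre.py <<'E'
from h import *
o=get_obs();r=R.from_quat(o['ee_rot']);p=o['position'];print(p,o['grip_width'],o['ft_force'],r.as_matrix()[:,0])
a=np.deg2rad(14.5);S=R.from_euler('z',14.5,degrees=True);E=np.array([.4646,-.2766,.064])
for n in('top','side'):
  c=camera(n)
  for q in ['clip','clip_jaw_a','clip_tail_a','plate_edge','casting_stand']:
    for d in pinpoint(c,q)[:2]:
      x=np.array(d['at'])
      if np.linalg.norm(x-E)<.2: print(n,q,x,d['conf'],'edge frame',(S.inv().apply(x-E)*1000).round(1))
  P=cloud(c);H=cv2.cvtColor(c['pixels'],cv2.COLOR_RGB2HSV)
  L=S.inv().apply((P-E).reshape(-1,3)).reshape(P.shape)*1000
  m=(H[...,0]<14)&(H[...,1]>170)&(abs(L[...,0])<40)&(L[...,1]>-30)&(L[...,1]<120)&(abs(L[...,2])<30)
  k,l,st,ce=cv2.connectedComponentsWithStats(m.astype(np.uint8))
  for i in range(1,k):
    if st[i,4]>8: q=L[l==i]; print(' comp',st[i,4],ce[i].round(),q.min(0).round(1),q.max(0).round(1))
  m=(abs(L[...,0])<8)&(L[...,1]>-100)&(L[...,1]<6)&(L[...,2]>-18)&(L[...,2]<55)&~m
  q=L[m]; print(' plates x',np.percentile(q[:,0],[2,50,98]).round(1),'y',np.percentile(q[:,1],[1,99]).round(1),np.polyfit(q[:,1],q[:,0],1)) if len(q)>20 else 0
E
python3 pre.py
```

```text
clock: 14.35
position: [0.4313, -0.1466, 0.0661]
ee_rot: [0.992, 0.127, -0.0, -0.001]
ft_force: [-0.6, -0.1, 0.3]
grip_width: 0.308
[ 0.43130912 -0.1465516   0.06605092] 0.30776594750179037 [-0.55222407 -0.0540945   0.32285325] [ 9.67823352e-01  2.51629735e-01 -6.59862830e-04]
top clip [ 0.4434 -0.1924  0.0512] 0.8 edge frame [  0.6  86.8 -12.8]
top clip_jaw_a [ 0.4662 -0.2299  0.0674] 0.77 edge frame [13.2 44.8  3.4]
top clip_jaw_a [ 0.4395 -0.2379  0.0669] 0.69 edge frame [-14.6  43.8   2.9]
top plate_edge [ 0.4637 -0.2752  0.0664] 0.8 edge frame [-0.5  1.6  2.4]
top casting_stand [ 0.48   -0.3251 -0.0007] 0.8 edge frame [  2.8 -50.8 -64.7]
 comp 14 [310. 270.] [11.3 45.9 -2.6] [16.9 56.3 15.6]
 plates x [-3.8 -3.2  3.4] y [-98.7  -0.2] [-3.37290024e-04 -2.00354943e+00]
side clip [ 0.4405 -0.1933  0.0499] 0.59 edge frame [ -2.5  86.7 -14.1]
side clip [ 0.4647 -0.2759  0.0648] 0.45 edge frame [0.3 0.7 0.8]
side clip_jaw_a [ 0.4398 -0.2387  0.0657] 0.65 edge frame [-14.5  42.9   1.7]
side clip_jaw_a [ 0.4721 -0.229   0.0648] 0.53 edge frame [19.2 44.2  0.8]
side clip_tail_a [ 0.4441 -0.1446  0.0675] 0.66 edge frame [ 13.2 132.9   3.5]
side clip_tail_a [ 0.4175 -0.1505  0.0657] 0.47 edge frame [-14.  133.9   1.7]
 comp 10 [356. 252.] [-12.2  53.1   1.3] [-9.9 78.3 15.4]
```

```bash
python3 -m creep '[0,1,0,0,0,0,1.5,0,2.2,0,0,0,0,1.5,0,3.2,0,0,0,0,1.5,0,3.8,0,0,0,0,1.5,0,3.8,0,0,0,0,1.5,0,3.8,0,0,0,0,1.5]'
python3 pre.py; python3 - <<'E'
from h import *
t=camera('top'); s=camera('side')
save('pre.png',np.hstack([t['pixels'][220:320,270:390],s['pixels'][190:290,290:410]]),s=3.3)
E
```

```text
clock: 15.45
position: [0.4408, -0.1846, 0.0661]
ee_rot: [0.992, 0.126, -0.0, -0.0]
ft_force: [0.5, 0.2, -1.5]
grip_width: 0.308
[ 0.44080402 -0.18461506  0.06613538] 0.30786623432163235 [ 0.4680678   0.18754781 -1.46732683] [ 9.68419504e-01  2.49326411e-01 -6.57252105e-05]
top clip [ 0.4546 -0.2307  0.0508] 0.68 edge frame [  1.8  46.9 -13.2]
top clip_jaw_a [ 0.4505 -0.2753  0.0633] 0.54 edge frame [-13.3   4.8  -0.7]
top plate_edge [ 0.4627 -0.2803  0.0648] 0.91 edge frame [-2.8 -3.1  0.8]
top casting_stand [ 0.4776 -0.3297  0.0005] 0.96 edge frame [ -0.7 -54.7 -63.5]
 comp 14 [330. 264.] [10.7  7.5 -2.6] [15.9 17.4 14.9]
 comp 13 [335. 277.] [-16.2   6.4  11.1] [-11.   17.1  16. ]
 plates x [-3.7 -3.2  3.4] y [-99.   -0.1] [-4.45566098e-04 -2.00730085e+00]
side clip [ 0.4504 -0.2286  0.0474] 0.65 edge frame [ -1.7  50.  -16.6]
side clip [ 0.4576 -0.1779  0.0624] 0.59 edge frame [17.9 97.3 -1.6]
side clip_jaw_a [ 0.4779 -0.2685  0.0584] 0.79 edge frame [14.9  4.5 -5.6]
side clip_jaw_a [ 0.4516 -0.2717  0.0643] 0.6 edge frame [-11.4   8.    0.3]
side clip_tail_a [ 0.4563 -0.1785  0.0638] 0.85 edge frame [16.5 97.1 -0.2]
side clip_tail_a [ 0.4277 -0.19    0.0664] 0.48 edge frame [-14.   93.1   2.4]
side casting_stand [ 0.4769 -0.3269 -0.0018] 0.79 edge frame [ -0.7 -51.8 -65.8]
 comp 11 [356. 242.] [-12.5  13.3  -2.5] [-10.1  20.7  14.4]
 comp 60 [356. 263.] [-12.   48.   -8.8] [ -5.4 111.2  16.5]
 comp 55 [346. 263.] [ 6.5 81.9 -9.7] [ 12.6 111.9  16.6]
 plates x [-2.1  0.2  2.5] y [-3.8  2.8] [0.00172583 0.1828693 ]
```

View pics/pre.png

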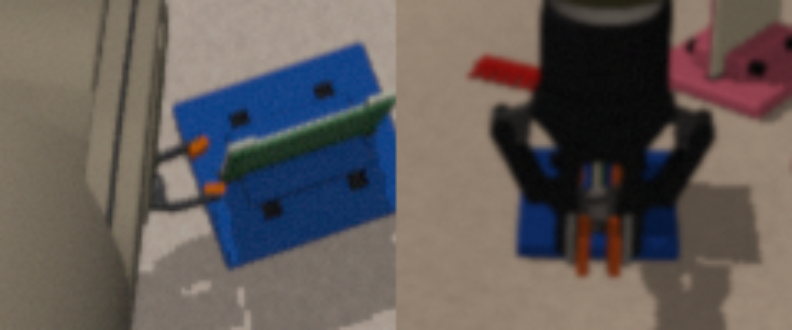

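Top crop: pads at (200,146) and (215,189), straddling the plate edge at (228,165) and well centred. Now I'll slide in the rest.

```bash
python3 -m creep '[0,0.5,0,0,0,0,1.5,0,1,0,0,0,0,1.5,0,1.5,0,0,0,0,1.5,0,1.9,0,0,0,0,1.5,0,2.1,0,0,0,0,1.5,0,2.1,0,0,0,0,1.5,0,2.1,0,0,0,0,1.5]'
python3 pre.py; python3 - <<'E'
from h import *
t=camera('top'); s=camera('side')
save('fin.png',np.hstack([t['pixels'][220:320,270:390],s['pixels'][190:290,290:410]]),s=3.3)
save('fin_side.png',np.hstack([t['pixels'],s['pixels']]),s=.625)
E
```

```text
clock: 16.73
position: [0.4461, -0.2046, 0.0662]
ee_rot: [0.992, 0.126, -0.0, -0.0]
ft_force: [-0.4, 0.5, -1.0]
grip_width: 0.301
[ 0.44606972 -0.20461788  0.06624008] 0.30142666122893474 [-0.44114549  0.51077411 -1.0109922 ] [ 9.68222038e-01  2.50092150e-01 -2.87502166e-05]
top clip [ 0.4561 -0.2525  0.0497] 0.58 edge frame [ -2.2  25.5 -14.3]
top clip_jaw_a [ 0.4794 -0.2882  0.0661] 0.52 edge frame [ 11.4 -14.9   2.1]
top clip_jaw_a [ 0.4558 -0.2958  0.0658] 0.39 edge frame [-13.3 -16.4   1.8]
top plate_edge [ 0.4654 -0.2767  0.0608] 0.68 edge frame [ 0.7 -0.3 -3.2]
top casting_stand [ 4.778e-01 -3.270e-01  2.000e-04] 0.86 edge frame [  0.2 -52.1 -63.8]
 comp 15 [340. 261.] [ 10.9 -14.1   1.4] [16.8 -3.4 15.8]
 comp 14 [345. 273.] [-15.8 -14.2  10.5] [-10.1  -3.7  16.1]
 plates x [-3.7 -3.1  3.4] y [-99.1  -0.3] [ 5.75283397e-04 -1.96285049e+00]
side clip [ 0.4549 -0.251   0.0505] 0.68 edge frame [ -3.   27.2 -13.5]
side clip_jaw_a [ 0.4841 -0.2884  0.0634] 0.65 edge frame [ 15.9 -16.3  -0.6]
side clip_jaw_a [ 0.4522 -0.2928  0.0682] 0.55 edge frame [-16.1 -12.6   4.2]
side clip_tail_a [ 0.4592 -0.2005  0.063 ] 0.85 edge frame [13.8 75.  -1. ]
side clip_tail_a [ 0.4336 -0.2087  0.0639] 0.7 edge frame [-13.   73.5  -0.1]
side plate_edge [ 0.4659 -0.2755  0.064 ] 0.76 edge frame [1.5 0.7 0. ]
side casting_stand [ 0.4753 -0.3252 -0.0022] 0.89 edge frame [ -1.8 -49.7 -66.2]
 comp 10 [356. 238.] [-12.6  -6.2  -1.5] [-10.2  16.3  14.3]
 comp 61 [346. 258.] [  6.4  63.4 -11.6] [12.9 90.3 17.6]
 comp 67 [355. 258.] [-12.9  22.6 -10.4] [-4.  91.3 17.5]
 plates x [-1.8  0.5  2.9] y [-3.6  3. ] [-0.10370386  0.57394555]
```

View pics/fin.png

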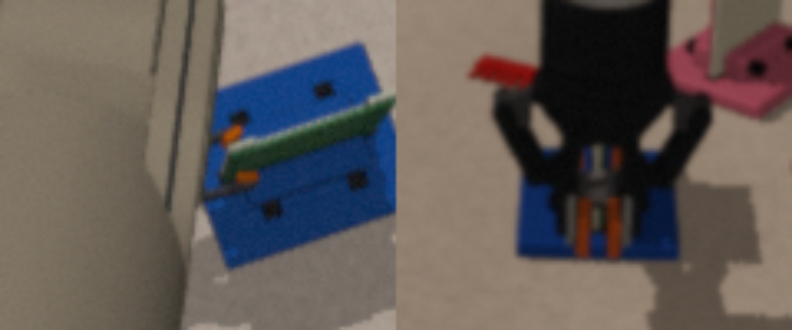

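View pics/fin_side.png

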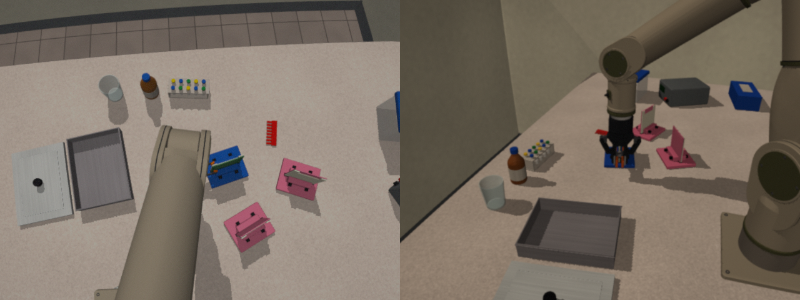

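The pads sit either side of the edge, about 15 mm in and centred, and the plates and bystanders haven't moved. One last check on the lid, then I'll hand in.

```bash
python3 - <<'E'
from h import *
c=camera('top'); P=cloud(c).reshape(-1,3)
q=P[(abs(P[:,0]-.463)<.07)&(abs(P[:,1]-.297)<.05)&(P[:,2]<.024)&(P[:,2]>.004)]
print('lid plane',np.linalg.lstsq(np.c_[q[:,:2]-[.463,.297],np.ones(len(q))],q[:,2],rcond=None)[0])
o=get_obs(); print(o['position'],o['ft_force'],o['grip_width'],o['clock'])
hand_in()
E
```

```text
lid plane [-0.00151834  0.00019606  0.01514631]
[ 0.4460861  -0.20459542  0.06631381] [-1.03398817  0.09280192 -0.35096781] 0.3060741319141182 17.4833
the job is handed in; nothing more can be done
```

The job is done and handed in at about 17.5 s. The clip is held wide open in the air around the blue stand's plate edge, touching neither plate.

- **Lid:** I lifted it by the knob and set it down left of the tray. A plane fit puts its top 15.1 mm above the bench (15.5 expected), with tilt under 0.1°, so it lies flat. The set-down pressed briefly with about 20 N.
- **Clip:** I squeezed the tails with a 27 N grip, lifted the clip out of the tray, and slid it in level along the plates.
- **Final position:** The pads' front ends are about 15 mm in over the edge and 0–2 mm above halfway up. They are about 24 mm apart and centred on the 7 mm sandwich to within about 1 mm.
- **Contact and surroundings:** The wrist force is about 1 N. The plates measured the same before and after, and in the last picture the tray, bystanders and pink stands stand where they were.

**Where readings disagreed:** the side camera's jaw points scattered by about 4 mm, putting the jaw gap at 32 mm against 25 mm from the top camera. I relied on the top camera and the arm's own position, which agreed with each other.

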